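# Push the filled sample racks home in the analyser tray

### The job

Two of the four sample racks in the analyser's rack tray hold tubes: without gripping or lifting anything, gently push each of these two along its lane with the fingertips until it stands fully home against the tray's end wall, where the analyser takes racks. Leave the two empty racks, and the other things on the bench, where they are, and draw the arm clear.

Things in the scene. Friction and masses are not known exactly. Their poses are not given: they have to be found in the camera images.
- tray: grey rack tray fixed on the bench (mm): 258 (its x, along the lanes, away from the robot) x 212 (240 with grips). Origin on the bench. Floor 6 thick, from x = -135 (open mouth) to the end wall's inner face (the stop) at x = +115; end wall 52 high. Five lanes 27 wide centred at y = -76, -38, 0, +38, +76 (last one vacant), ribs between them 21 high; side walls 30 high. Heights from the bench
- full_rack_1: white sample rack full of tubes, 0.17 kg, 118 long (its x) x 24 wide x 64 mm high, flat end faces. Five yellow-capped tubes clipped in, cap tops 85 above its underside. Origin: centre of underside. Stands in one of the tray's lanes, x along the lane, 40 to 95 short of home. Home (far end against the end wall) when its origin is at x = +56 in the tray's frame. Slides at about 1 N, stays where left
- full_rack_2: white sample rack full of tubes, 0.17 kg, 118 long (its x) x 24 wide x 64 mm high, flat end faces. Five yellow-capped tubes clipped in, cap tops 85 above its underside. Origin: centre of underside. Stands in one of the tray's lanes, x along the lane, 40 to 95 short of home. Home (far end against the end wall) when its origin is at x = +56 in the tray's frame. Slides at about 1 N, stays where left
- empty_rack_1: empty white sample rack, no tubes, 0.1 kg, 118 long (its x) x 24 wide x 64 mm high, flat end faces. Origin: centre of underside. Stands in one of the tray's lanes, x along the lane, 40 to 95 short of home. Slides easily. Not to be moved
- empty_rack_2: empty white sample rack, no tubes, 0.1 kg, 118 long (its x) x 24 wide x 64 mm high, flat end faces. Origin: centre of underside. Stands in one of the tray's lanes, x along the lane, 40 to 95 short of home. Slides easily. Not to be moved
- wire_rack: white wire rack of yellow-capped tubes on the bench to the left (+y) of the tray, 150 x 80 x 60 mm, 90 high with its tubes, loose. Origin at the centre of its underside. Not to be moved
- cup: closed specimen cup on the bench to the right of the tray, 67 mm across the orange lid, 71 high, loose. Origin at the centre of its underside. Not to be moved
- marker: marker pen lying on the bench to the right of the tray's mouth, 136 mm long (its x), 12 thick, loose. Origin under its middle. Not to be moved
Mind the look-alikes: they are no part of the job. What is shaped like the full_rack_1 but purple or red is not meant.

How it is judged:
At the end, for the whole second after the job is handed in: Both racks with tubes stand upright and at rest on the floor of their lanes, each with its far end within 4 mm of the tray's end wall; the empty racks are within 8 mm of where they started (x of full_rack_1 in the frame of tray between 0.052 and 0.06 m and y of full_rack_1 in the frame of tray between -0.08 and 0.08 m and z of each of full_rack_1, full_rack_2 in the frame of tray below 0.009 m and angle between each of full_rack_1, full_rack_2's own z axis and vertical below 0.05 rad and angle between the x axis of each of full_rack_1, full_rack_2 and the x axis of tray, either way round below 0.06 rad and linear speed of each of full_rack_1, full_rack_2 below 0.01 m/s and x of full_rack_2 in the frame of tray between 0.052 and 0.06 m and y of full_rack_2 in the frame of tray between -0.08 and 0.08 m and distance of each of empty_rack_1, empty_rack_2 from where it was at the start of the episode below 0.008 m); the robot touches nothing.
It fails at once if a rack is lifted more than 8 mm off the tray's floor or tipped by more than 8 degrees (z of any of full_rack_1, full_rack_2, empty_rack_1, empty_rack_2 in the frame of tray above 0.014 m or angle between any of full_rack_1, full_rack_2, empty_rack_1, empty_rack_2's own z axis and vertical above 0.14 rad).
It fails at once if a rack or one of its tubes is taken between the fingers (the point between the finger pads comes inside the outline of the rack) ((x of the grasp point in the frame of full_rack_1 between -0.055 and 0.055 m and y of the grasp point in the frame of full_rack_1 between -0.01 and 0.01 m and z of the grasp point in the frame of full_rack_1 between 0 and 0.08 m) or (x of the grasp point in the frame of full_rack_2 between -0.055 and 0.055 m and y of the grasp point in the frame of full_rack_2 between -0.01 and 0.01 m and z of the grasp point in the frame of full_rack_2 between 0 and 0.08 m) or (x of the grasp point in the frame of empty_rack_1 between -0.055 and 0.055 m and y of the grasp point in the frame of empty_rack_1 between -0.01 and 0.01 m and z of the grasp point in the frame of empty_rack_1 between 0 and 0.08 m) or (x of the grasp point in the frame of empty_rack_2 between -0.055 and 0.055 m and y of the grasp point in the frame of empty_rack_2 between -0.01 and 0.01 m and z of the grasp point in the frame of empty_rack_2 between 0 and 0.08 m)).
It fails at once if a rack is knocked along faster than 0.5 m/s or pressed by the fingers with more than 60 N (linear speed of any of full_rack_1, full_rack_2, empty_rack_1, empty_rack_2 above 0.5 m/s or contact force between the fingers and full_rack_1 above 60 N or contact force between the fingers and full_rack_2 above 60 N or contact force between the fingers and empty_rack_1 above 60 N or contact force between the fingers and empty_rack_2 above 60 N).
It fails at once if an empty rack is moved more than 8 mm (distance of any of empty_rack_1, empty_rack_2 from where it was at the start of the episode above 0.008 m).
It fails at once if the wire rack, the cup or the marker is moved more than 15 mm (distance of any of wire_rack, cup, marker from where it was at the start of the episode above 0.015 m).
It also fails if it takes over 40 s, if anything falls off the work surface, if the arm or the gripper's body presses on something with over 40 N, if the wrist force passes 120 N, or if a joint passes its speed limit or range.

### The arm

A 7-joint arm with a two-finger parallel gripper is mounted at the origin on the work surface. World frame = base frame: x ahead of the robot, y to its left, z up, the work surface at z = 0. Lengths are in m, angles in rad, forces in N, time in s.
With the tool pointing down it reaches from about 0.35 to 0.9 m from the base axis. Payload 8.1 kg.
Tool frame: the origin (TCP) lies midway between the tips of the shut fingers; the grasp point (between the pads) lies 19 mm behind it; z points along the fingers, y is the line along which they close (so a half turn about z gives the same grasp; the last joint's range is limited). The gripper opens to 92 mm and grips with 3 to 60 N. Pads are 19 mm wide; open, the fingers measure 130 mm over their backs; the gripper's body (75 mm by 190 mm) begins 47 mm behind the grasp point.
Start: joints at [1.015, 0.434, 0.025, 1.573, -0.012, 1.134, -0.075], TCP at [0.273, -0.562, 0.227] pointing down, gripper open.
Joint ranges: [-2.62, 2.62], [-0.44, 2.09], [-1.27, 1.32], [0.08, 2.57], [-1.32, 4.46], [0.12, 2], [-2.74, 2.74]. Speed limits (rad/s): [2.22, 2.22, 3.01, 3.01, 3.14, 3.14, 3.14].

### API

Orientations are given as a rotation vector (axis times angle).
In Python, from cell import observe, cams, job gives the robot as it stands. The module is installed in compiled form; this text tells all that it offers.
- The arm moves only by the tool step_arm, never from a script. Its argument "steps" is a list of rows, each a list of 6 numbers: the shift along the world's x, y, z in mm, then the turn, a rotation vector about the world's x, y, z in rad. In form: [[dx, dy, dz, rx, ry, rz], ...]. A call has 1 to 20 rows; each row shifts and turns the commanded pose from where the row before left it; what a row does not reach is not made up. A row lasts 1/12 s, in which the tool goes at most 41.7 mm and 7.16 degrees, less where a joint would pass 70% of its speed; a pose out of reach is approached as far as the arm can. A call with a gripper value outside its range is refused whole. "gripper" is the opening, from 0 (shut) to 1 (fully open), set as the call begins (left out, the last holds). The fingers move at their own pace and stop on an object; "force" is the grip in N (left out, the last holds). Time passes only in rows, so rows that do not move let the fingers close. It gives the time, the measured TCP pose, the force, the opening and the grip force at its end, in the units of the state.
- observe(): the state, without advancing time (a new reading comes with each control period).
- cams.get_image(name): name is "side" or "top" or "wrist"; returns the picture (480x640x3 uint8, red, green, blue); there is no depth.
- cams.get_calibration(name): a dict with "fov_y" (degrees; the focal length in pixels is half the picture's height over the tangent of half this angle, whatever the lens; pixels are square), "cx", "cy" (the principal point, pixels), "dist_coeffs" ([k1, k2, p1, p2, k3] as OpenCV has them; the pictures are not rectified), "world_to_cam" (4x4, takes a point from world to camera coordinates). Camera axes: x right, y up, looking along -z (the intrinsics and any distortion apply to the point x, -y, -z); pixel columns grow to the right and rows downward; lengths in m; the calibration is good to about 2 mm. A picture is of the moment at which its call begins: read the wrist's pose just before it. get_calibration takes no time and is no camera call; for the wrist camera it gives the pose at the moment of the call.
- job.sign_off(): hands the job in; it is judged then, once.
The state is a dict: "clock": time; "joints": joint angles; "dq": joint speeds; "joint_efforts": joint torques, N m; "position": TCP position; "ee_rot": TCP orientation; "force": force on the tool from outside, world axes, zero at the start; "ft_torque": the same for the moment, N m; "width": opening from 0.0 (shut) to 1.0 (fully open); "gripper_force": force on a finger pad.
Only numpy, scipy, OpenCV 4.12 (cv2) and the standard library are available. Lean on these libraries where they do the work, as an engineer would, in place of code of your own. Each camera call takes 0.05 s, during which the arm holds its last target. There are 200 camera calls.

## Working session

There is one attempt and no reset: what is moved stays moved. The work goes in short steps, Python scripts to look and compute and a tool call to move; the robot and the scene stay as the last step left them, time stands still between calls to the robot, and variables do not carry over. Pictures are saved under pics/ and viewed, at most 10 in all, crops included, and the job is handed in when it is done.

Besides the shell and the picture viewer there is one more tool, called after ">>>" as name([rows], argument=value, ...), one row to a line, values as JSON. step_arm: Moves the arm, as the interface text tells. Its arguments: {"type":"object","properties":{"steps":{"type":"array","items":{"type":"array","items":{"type":"number"}}},"gripper":{"type":"number"},"force":{"type":"number"}},"required":["steps"]}

```bash
mkdir -p pics
cat > h.py <<'E'
import numpy as np, cv2
from cell import observe, cams, job
def K(c):
    f=240/np.tan(np.radians(c["fov_y"])/2); return np.array([[f,0,c["cx"]],[0,f,c["cy"]],[0,0,1.]])
def ray(c,px):
    u=cv2.undistortPoints(np.array([[px]],float),K(c),np.array(c["dist_coeffs"],float))[0,0]
    T=np.array(c["world_to_cam"]);R=T[:3,:3]
    return -R.T@T[:3,3], R.T@np.array([u[0],-u[1],-1.])
def onplane(c,px,z):
    o,d=ray(c,px); return o+d*(z-o[2])/d[2]
def proj(c,p):
    T=np.array(c["world_to_cam"]);q=T[:3,:3]@np.array(p,float)+T[:3,3]
    q=q*[1,-1,-1]
    return cv2.projectPoints(q.reshape(1,1,3),np.zeros(3),np.zeros(3),K(c),np.array(c["dist_coeffs"],float))[0][0,0]
def tri(c1,p1,c2,p2):
    o1,d1=ray(c1,p1);o2,d2=ray(c2,p2)
    s=np.linalg.lstsq(np.array([d1,-d2]).T,o2-o1,rcond=None)[0]
    a,b=o1+s[0]*d1,o2+s[1]*d2
    return (a+b)/2,np.linalg.norm(a-b)
E
python3 - <<'E'
from h import *
for n in("top","side"):
    cv2.imwrite(f"pics/{n}.png",cams.get_image(n)[...,::-1]); c=cams.get_calibration(n); o,d=ray(c,(320,240)); print(n,c["fov_y"],c["dist_coeffs"],o.round(3),d.round(3))
s=observe();print(s["clock"],s["position"],s["ee_rot"])
E
```

```text
top 43.48801434893834 [-0.18165308  0.          0.          0.          0.        ] [0.545 0.031 1.191] [ 0.054 -0.002 -0.999]
side 46.82346336976078 [-0.14242202  0.          0.          0.          0.        ] [0.078 0.553 0.593] [ 0.599 -0.553 -0.579]
0.1 [ 0.27319951 -0.56164038  0.22605205] [-3.06018604e+00 -7.04796682e-01  6.79635444e-04]
```

View pics/top.png

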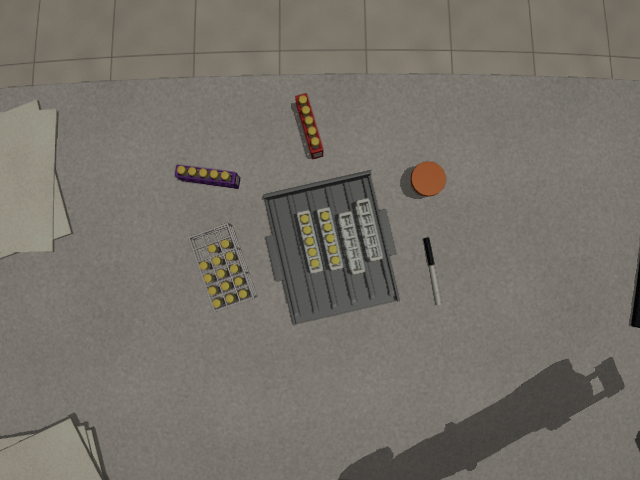

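View pics/side.png

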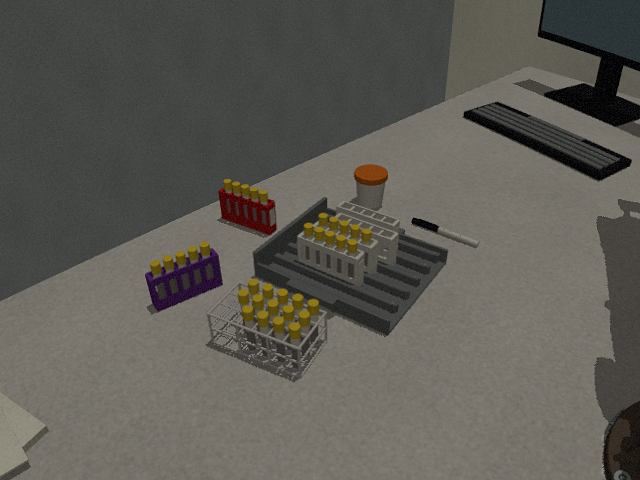

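Top view: full racks are centred near (309,242) and (330,239), in lanes +38 and 0. The empty ones are at (351,243) and (369,231), to the right. The tray spans (264,197)–(397,300), its end wall at the top. The side view agrees.

Run:
```python
from h import *
C={n:cams.get_calibration(n) for n in("top","side")}
P={}
for n,roi in(("top",(290,200,350,285)),("side",(300,205,378,262))):
    im=cv2.imread(f"pics/{n}.png");x0,y0,x1,y1=roi
    h=cv2.cvtColor(im,cv2.COLOR_BGR2HSV);m=cv2.inRange(h,(20,120,90),(35,255,255))
    k=np.zeros_like(m);k[y0:y1,x0:x1]=m[y0:y1,x0:x1]
    N,_,st,ce=cv2.connectedComponentsWithStats(k)
    P[n]=[(ce[i].round(1),st[i,4],st[i,:4].tolist()) for i in range(1,N) if st[i,4]>8]
    print(n,len(P[n]));[print(*p) for p in P[n]]
    s=im[155:335,245:415] if n=="top" else im[180:340,240:460]
    cv2.imwrite(f"pics/{n}_c.png",cv2.resize(s,None,fx=3.3,fy=3.3,interpolation=cv2.INTER_CUBIC)*1)
for p in P["top"]: print(onplane(C["top"],p[0],.085).round(4), proj(C["side"],onplane(C["top"],p[0],.085)).round(0))
```

```text
top 10
[324.7 215.5] 55 [321, 212, 8, 8]
[304.2 218.4] 53 [301, 215, 8, 8]
[327.1 226.6] 52 [324, 223, 8, 8]
[306.7 229.5] 56 [303, 226, 8, 8]
[329.7 237.4] 54 [326, 234, 8, 8]
[309.3 240.6] 55 [306, 237, 8, 8]
[332.3 248.7] 52 [329, 245, 8, 8]
[311.8 251.6] 50 [308, 248, 9, 8]
[334.8 259.8] 50 [331, 256, 8, 9]
[314.3 262.9] 50 [311, 259, 8, 9]
side 13
[323.  217.6] 67 [318, 213, 10, 13]
[333. 219.] 41 [329, 217, 9, 5]
[344.2 224.8] 64 [340, 220, 9, 14]
[308.  227.6] 64 [304, 223, 9, 13]
[333.3 226.1] 22 [331, 223, 6, 7]
[355.  226.7] 45 [351, 224, 9, 6]
[318.8 231.5] 69 [314, 227, 10, 14]
[366.  232.9] 69 [362, 228, 9, 14]
[329.4 235.6] 69 [325, 231, 10, 14]
[355.  233.5] 22 [353, 231, 6, 7]
[340.7 240.1] 76 [336, 235, 10, 14]
[351.7 241.6] 49 [347, 239, 10, 6]
[352.4 248.1] 18 [350, 246, 6, 7]
[0.6504 0.0201 0.085 ] [322. 217.]
[0.6455 0.058  0.085 ] [307. 227.]
[0.6298 0.016  0.085 ] [332. 221.]
[0.6249 0.0536 0.085 ] [317. 231.]
[0.6097 0.0114 0.085 ] [342. 225.]
[0.6043 0.0491 0.085 ] [328. 235.]
[0.5889 0.0069 0.085 ] [354. 229.]
[0.584  0.0447 0.085 ] [339. 240.]
[0.5684 0.0026 0.085 ] [365. 233.]
[0.5632 0.0404 0.085 ] [351. 244.]
```

View pics/top_c.png

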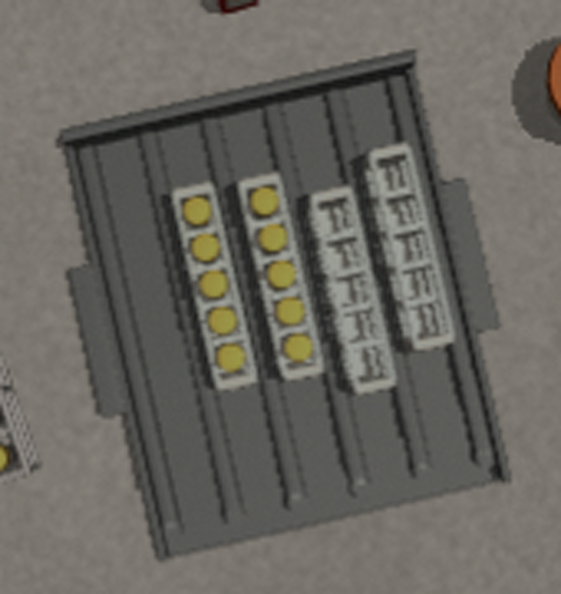

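View pics/side_c.png

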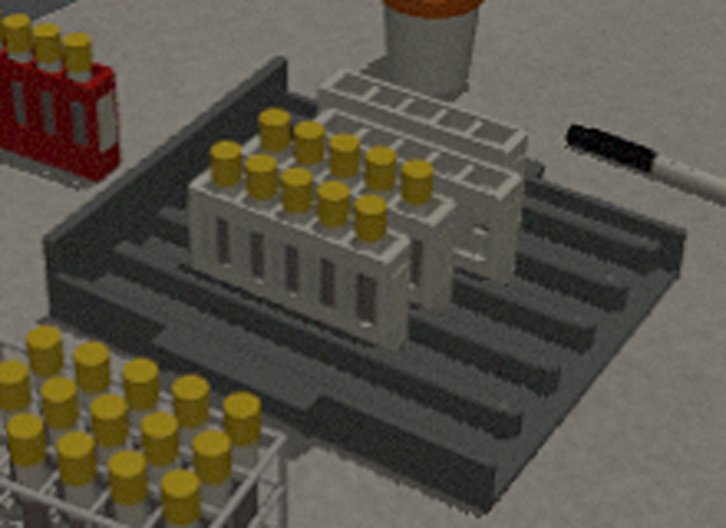

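Run:
```python
from h import *
c=cams.get_calibration("top");s=cams.get_calibration("side")
# cap height by two views: far/near cap tops (top-face centres)
for a,b in(((324.7,215.5),(323,217.6)),((304.2,218.4),(308,227.6)),((334.8,259.8),(366,232.9)),((311.8,251.6),(340.7,240.1))):
    p,e=tri(c,a,s,b);print("tri",p.round(4),round(e,4))
yaw=np.radians(12.06);u=np.array([np.cos(yaw),np.sin(yaw)]);v=np.array([-u[1],u[0]])
f=lambda x,y:(245+x/3.3,155+y/3.3)
W=[onplane(c,f(60,130),.052)[:2],onplane(c,f(415,52),.052)[:2]]
B=[onplane(c,f(160,558),.0)[:2],onplane(c,f(509,478),.0)[:2]]
print("wall",W,"yaw",np.degrees(np.arctan2(*(W[0]-W[1])[::-1]))-90,"mouth",B,np.degrees(np.arctan2(*(B[0]-B[1])[::-1]))-90)
for p in W+B: print("u,v",(p@u).round(4),(p@v).round(4))
g=lambda px,z:(lambda p:print(px,z,(p@u).round(4),(p@v).round(4)))(onplane(c,f(*px),z)[:2])
print("ends: fullA(+38) near/far, fullB(0), emptyC, emptyD")
for px in((237,386),(193,187),(303,375),(259,177),(374,388),(329,190),(434,345),(388,150)):g(px,.07)
for p in((.6043,.0491),(.6097,.0114)):p=np.array(p);print("cap mid",p@u,p@v)
```

```text
tri [0.6496 0.0193 0.0845] 0.0022
tri [0.6449 0.0574 0.0845] 0.0018
tri [0.5675 0.0018 0.0852] 0.0024
tri [0.5831 0.0439 0.084 ] 0.0025
wall [array([0.6954832 , 0.13664511]), array([ 0.73858319, -0.06960713])] yaw 11.803102752674647 mouth [array([0.44410375, 0.08368068]), array([ 0.48896547, -0.12638177])] 12.055200520858264
u,v 0.7087 -0.0117
u,v 0.7077 -0.2224
u,v 0.4518 -0.011
u,v 0.4518 -0.2258
ends: fullA(+38) near/far, fullB(0), emptyC, emptyD
(237, 386) 0.07 0.5419 -0.079
(193, 187) 0.07 0.6574 -0.0795
(303, 375) 0.07 0.5397 -0.1167
(259, 177) 0.07 0.6547 -0.1173
(374, 388) 0.07 0.5237 -0.1541
(329, 190) 0.07 0.6387 -0.1544
(434, 345) 0.07 0.5398 -0.1927
(388, 150) 0.07 0.6535 -0.1923
cap mid 0.6012214522784636 -0.07824362798448894
cap mid 0.5986253876453785 -0.11623981790428017
```

>>> step_arm([
  [12.5, 32.7, 0, 0, 0, 0.074],
  [12.5, 32.7, 0, 0, 0, 0.074],
  [12.5, 32.7, 0, 0, 0, 0.074],
  [12.5, 32.7, 0, 0, 0, 0.074],
  [12.5, 32.7, 0, 0, 0, 0.074],
  [12.5, 32.7, 0, 0, 0, 0.074],
  [12.5, 32.7, 0, 0, 0, 0.074],
  [12.5, 32.7, 0, 0, 0, 0.074],
  [12.5, 32.7, 0, 0, 0, 0.074],
  [12.5, 32.7, 0, 0, 0, 0.074],
  [12.5, 32.7, 0, 0, 0, 0.074],
  [12.5, 32.7, 0, 0, 0, 0.074],
  [12.5, 32.7, 0, 0, 0, 0.074],
  [12.5, 32.7, 0, 0, 0, 0.074],
  [12.5, 32.7, 0, 0, 0, 0.074],
  [12.5, 32.7, 0, 0, 0, 0.074],
  [12.5, 32.7, 0, 0, 0, 0.074],
  [12.5, 32.7, 0, 0, 0, 0.074],
  [0, 0, 0, 0.01, -0.05, 0],
  [0, 0, 0, 0.01, -0.05, 0],
], gripper=0)

```text
clock: 1.77
position: [0.4993, 0.0297, 0.2263]
ee_rot: [1.923, 2.399, 0.125]
force: [0.1, -1.4, 0.2]
width: 0.007
gripper_force: 0.0
```

```bash
cat > st.py <<'E'
from h import *
from scipy.spatial.transform import Rotation as R
s=observe();M=R.from_rotvec(s["ee_rot"]).as_matrix();p=s["position"];yaw=np.radians(12.06);u=np.array([np.cos(yaw),np.sin(yaw)]);v=np.array([-u[1],u[0]])
print(s["clock"],np.round(p,4),"uv",p[:2]@u,p[:2]@v,"ty",M[:,1].round(3),np.degrees(np.arctan2(M[1,1],M[0,1])),"tz",M[:,2].round(3),"F",np.round(s["force"],2),s["width"],np.round(s["joints"],2))
E
python3 st.py
python3 -c "
from h import *
cv2.imwrite('pics/w1.png',cams.get_image('wrist')[...,::-1])"
```

```text
1.7667 [0.4993 0.0297 0.2263] uv 0.49446420641855454 -0.07522653262214667 ty [0.971 0.216 0.104] 12.571906472601437 tz [ 0.101  0.023 -0.995] F [ 0.08 -1.36  0.23] 0.007459736718941724 [ 0.31  0.22 -0.55  1.92  0.15  0.93 -0.09]
```

View pics/w1.png

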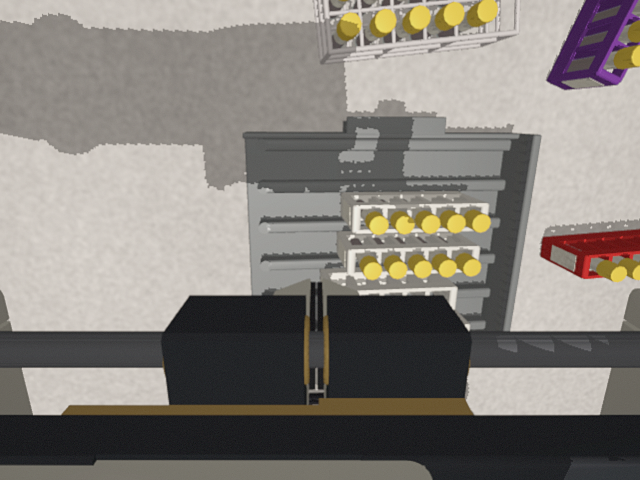

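The wrist view shows the shut fingers over the tray, in front of the two full racks, whose caps are at rows 222 and 267. I am descending behind rack A.

>>> step_arm([
  [0.6, -2.9, -31, 0, 0, 0],
  [0, 0, -31, 0, 0, 0],
  [0, 0, -31, 0, 0, 0],
  [0, 0, -31, 0, 0, 0],
  [0, 0, -31, 0, 0, -0.009],
  [0, 0, -21, 0, 0, 0],
  [0, 0, -12, 0, 0, 0],
  [0, 0, 0, 0, 0, 0],
])

```text
clock: 2.48
position: [0.497, 0.023, 0.036]
ee_rot: [1.943, 2.387, 0.113]
force: [0.0, -1.1, 0.5]
width: 0.005
gripper_force: 0.0
```

```bash
python3 st.py
python3 -c "
from h import *
im=cams.get_image('side')[...,::-1];cv2.imwrite('pics/s2.png',cv2.resize(im[120:360,220:480],None,fx=2.4,fy=2.4))"
```

```text
2.4833 [0.497 0.023 0.036] uv 0.49083111245525707 -0.08136103622285487 ty [0.975 0.202 0.096] 11.72313131446458 tz [ 0.094  0.018 -0.995] F [ 0.03 -1.08  0.53] 0.005371813050621253 [ 0.16  0.49 -0.4   2.13  0.4   0.49 -0.34]
```

View pics/s2.png

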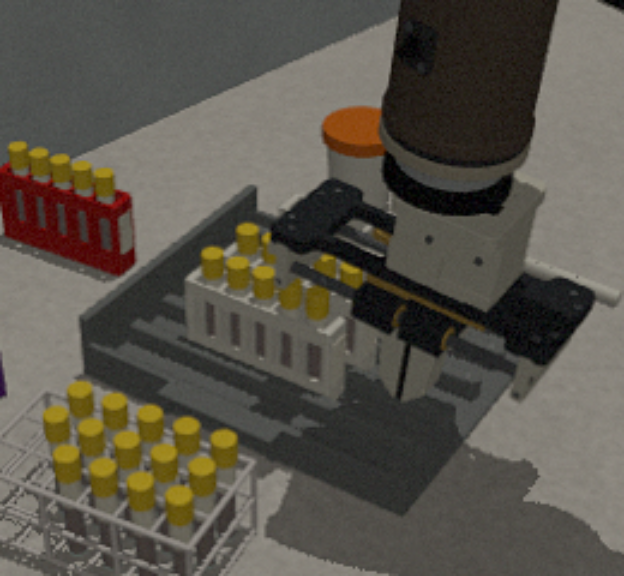

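Side view: the shut fingertips stand just behind rack A's near end, at crop (345,380), and the gripper body clears the caps. I will push most of the way now.

>>> step_arm([
  [-0.6, 2.9, 0, 0, 0, 0],
  [4.8, 1.02, 0, 0, 0, 0],
  [4.8, 1.02, 0, 0, 0, 0],
  [4.8, 1.02, 0, 0, 0, 0],
  [4.8, 1.02, 0, 0, 0, 0],
  [4.8, 1.02, 0, 0, 0, 0],
  [4.8, 1.02, 0, 0, 0, 0],
  [4.8, 1.02, 0, 0, 0, 0],
  [4.8, 1.02, 0, 0, 0, 0],
  [4.8, 1.02, 0, 0, 0, 0],
  [4.8, 1.02, 0, 0, 0, 0],
  [4.8, 1.02, 0, 0, 0, 0],
])

```text
clock: 3.53
position: [0.5516, 0.0378, 0.0386]
ee_rot: [1.94, 2.384, 0.12]
force: [-0.9, 0.0, -0.7]
width: 0.002
gripper_force: 0.4
```

```bash
python3 st.py
cat > caps.py <<'E'
from h import *
yaw=np.radians(12.06);u=np.array([np.cos(yaw),np.sin(yaw)]);v=np.array([-u[1],u[0]])
for n,z in(("top",.085),):
    im=cams.get_image(n)[...,::-1];cv2.imwrite("pics/last.png",im);c=cams.get_calibration(n)
    m=cv2.inRange(cv2.cvtColor(im,cv2.COLOR_BGR2HSV),(20,120,60),(35,255,255));N,_,st,ce=cv2.connectedComponentsWithStats(m)
    for i in range(1,N):
        q=onplane(c,ce[i],z)[:2]
        if st[i,4]>10 and -.14<q@v<-.06 and q@u<.72: print((q@u).round(4),(q@v).round(4),st[i,4])
E
python3 caps.py
```

```text
3.5333 [0.5516 0.0378 0.0386] uv 0.5473212318741383 -0.07824496829682656 ty [0.974 0.202 0.102] 11.743099063715713 tz [ 0.1    0.019 -0.995] F [-0.86  0.01 -0.71] 0.0024626284611479654 [ 0.14  0.54 -0.4   2.01  0.39  0.56 -0.33]
0.6651 -0.0789 58
0.6413 -0.1164 45
0.6442 -0.0788 52
0.6196 -0.1199 20
0.5986 -0.1169 49
0.6007 -0.0788 45
0.5803 -0.12 13
0.5816 -0.0784 46
```

>>> step_arm([
  [4.0, 0.85, 0, 0, 0, 0],
  [4.0, 0.85, 0, 0, 0, 0],
  [4.0, 0.85, 0, 0, 0, 0],
  [2.5, 0.5, 0, 0, 0, 0],
  [1, 0.2, 0, 0, 0, 0],
  [1, 0.2, 0, 0, 0, 0],
  [0, 0, 0, 0, 0, 0],
])

```text
clock: 4.17
position: [0.5677, 0.0412, 0.0387]
ee_rot: [1.94, 2.384, 0.12]
force: [-1.3, 0.7, 0.4]
width: 0.004
gripper_force: 0.2
```

>>> step_arm([
  [1, 0.2, 0, 0, 0, 0],
  [1, 0.2, 0, 0, 0, 0],
])

```text
clock: 4.33
position: [0.5696, 0.0416, 0.0388]
ee_rot: [1.94, 2.384, 0.12]
force: [-1.3, 0.7, -0.6]
width: 0.009
gripper_force: 0.4
```

```bash
python3 st.py;python3 caps.py
```

```text
4.3333 [0.5696 0.0416 0.0388] uv 0.5657138412686967 -0.07834017307963298 ty [0.974 0.203 0.102] 11.745048245901408 tz [ 0.1    0.019 -0.995] F [-1.33  0.74 -0.64] 0.00863759883822607 [ 0.13  0.56 -0.4   1.96  0.39  0.58 -0.32]
0.6833 -0.0788 58
0.6632 -0.0791 48
0.6405 -0.1202 20
0.6192 -0.1166 47
0.6194 -0.0789 50
0.6014 -0.0787 39
```

Not at the wall yet, so I am creeping on with force checks.

>>> step_arm([
  [1, 0.2, 0, 0, 0, 0],
  [0, 0, 0, 0, 0, 0],
])

```text
clock: 4.55
position: [0.5709, 0.0419, 0.0388]
ee_rot: [1.94, 2.384, 0.12]
force: [-0.4, -0.3, 0.3]
width: 0.003
gripper_force: 0.3
```

>>> step_arm([
  [1, 0.2, 0, 0, 0, 0],
  [0, 0, 0, 0, 0, 0],
])

```text
clock: 4.72
position: [0.5715, 0.0419, 0.0387]
ee_rot: [1.94, 2.384, 0.119]
force: [-1.6, -0.4, 0.9]
width: 0.006
gripper_force: 1.1
```

>>> step_arm([
  [0.7, 0.15, 0, 0, 0, 0],
  [0, 0, 0, 0, 0, 0],
])

```text
clock: 4.88
position: [0.5716, 0.042, 0.0386]
ee_rot: [1.94, 2.385, 0.118]
force: [-5.0, -0.9, 3.3]
width: 0.007
gripper_force: 2.5
```

Rack A is stopped by the wall: 5 N and no further motion. I am backing off, rising and shifting over behind rack B.

>>> step_arm([
  [-6, -1.25, 0, 0, 0, 0],
  [-15, -3.2, 0, 0, 0, 0],
  [-15, -3.2, 0, 0, 0, 0],
  [-20, -4.2, 15, 0, 0, 0],
  [-20, -4.2, 15, 0, 0, 0],
  [4, -18.6, 0, 0, 0, 0.005],
  [4, -18.6, 0, 0, 0, 0],
  [0, 0, -15, 0, 0, 0],
  [0, 0, -15, 0, 0, 0],
  [0, 0, 0, 0, 0, 0],
])

```text
clock: 5.72
position: [0.5033, -0.0117, 0.0371]
ee_rot: [1.936, 2.39, 0.119]
force: [-0.9, 0.2, -0.3]
width: 0.002
gripper_force: 0.0
```

```bash
python3 st.py;python3 caps.py
```

```text
5.7167 [ 0.5033 -0.0117  0.0371] uv 0.48975309722310695 -0.11655249738854376 ty [0.973 0.206 0.1  ] 11.977249547732706 tz [ 0.098  0.02  -0.995] F [-0.92  0.16 -0.27] 0.002137915804322797 [ 0.24  0.49 -0.41  2.12  0.39  0.49 -0.25]
0.6854 -0.0789 60
0.6641 -0.0787 57
0.64 -0.1161 56
0.6429 -0.079 56
0.6193 -0.116 52
0.6222 -0.0785 55
0.5987 -0.1163 52
0.6013 -0.0786 54
0.5805 -0.1168 26
```

>>> step_arm([
  [4.9, 1.04, 0, 0, 0, 0],
  [4.9, 1.04, 0, 0, 0, 0],
  [4.9, 1.04, 0, 0, 0, 0],
  [4.9, 1.04, 0, 0, 0, 0],
  [4.9, 1.04, 0, 0, 0, 0],
  [4.9, 1.04, 0, 0, 0, 0],
  [4.9, 1.04, 0, 0, 0, 0],
  [4.9, 1.04, 0, 0, 0, 0],
  [4.9, 1.04, 0, 0, 0, 0],
  [4.9, 1.04, 0, 0, 0, 0],
  [4.9, 1.04, 0, 0, 0, 0],
  [4.9, 1.04, 0, 0, 0, 0],
  [4.9, 1.04, 0, 0, 0, 0],
  [4, 0.85, 0, 0, 0, 0],
  [0, 0, 0, 0, 0, 0],
])

```text
clock: 7.02
position: [0.5733, 0.0037, 0.0389]
ee_rot: [1.933, 2.389, 0.122]
force: [0.5, 0.9, 0.5]
width: 0.007
gripper_force: 0.0
```

```bash
python3 st.py;python3 caps.py
```

```text
7.0167 [0.5733 0.0037 0.0389] uv 0.5614109415036085 -0.11620263190813651 ty [0.973 0.207 0.103] 12.03864517190006 tz [ 0.101  0.02  -0.995] F [0.52 0.92 0.48] 0.007105786104210887 [ 0.21  0.57 -0.41  1.96  0.39  0.58 -0.24]
0.6792 -0.1163 59
0.6854 -0.0789 60
0.659 -0.1164 50
0.6642 -0.0788 56
0.6432 -0.0762 30
0.6153 -0.1162 49
0.6215 -0.0785 49
0.6014 -0.0786 53
0.5965 -0.1165 42
```

Rack B is about 6 mm short; I will creep in the rest.

>>> step_arm([
  [2, 0.4, 0, 0, 0, 0],
  [1.5, 0.3, 0, 0, 0, 0],
  [1, 0.2, 0, 0, 0, 0],
  [0, 0, 0, 0, 0, 0],
])

```text
clock: 7.4
position: [0.5767, 0.0042, 0.0387]
ee_rot: [1.934, 2.389, 0.12]
force: [-0.5, -0.6, 0.3]
width: 0.004
gripper_force: 0.0
```

>>> step_arm([
  [1, 0.2, 0, 0, 0, 0],
  [0, 0, 0, 0, 0, 0],
])

```text
clock: 7.57
position: [0.5776, 0.0044, 0.0387]
ee_rot: [1.934, 2.389, 0.12]
force: [-1.0, -1.4, -0.6]
width: 0.007
gripper_force: 0.4
```

>>> step_arm([
  [1, 0.2, 0, 0, 0, 0],
  [0, 0, 0, 0, 0, 0],
])

```text
clock: 7.73
position: [0.5787, 0.0046, 0.0388]
ee_rot: [1.934, 2.389, 0.12]
force: [-0.6, 0.2, 0.0]
width: 0.008
gripper_force: 0.3
```

>>> step_arm([
  [0.8, 0.15, 0, 0, 0, 0],
  [0, 0, 0, 0, 0, 0],
])

```text
clock: 7.9
position: [0.5795, 0.0048, 0.0387]
ee_rot: [1.934, 2.389, 0.12]
force: [-0.5, 0.1, -0.6]
width: 0.004
gripper_force: 0.4
```

>>> step_arm([
  [0.8, 0.15, 0, 0, 0, 0],
  [0, 0, 0, 0, 0, 0],
])

```text
clock: 8.07
position: [0.5796, 0.0048, 0.0386]
ee_rot: [1.934, 2.39, 0.119]
force: [-4.0, -0.0, 2.6]
width: 0.003
gripper_force: 2.0
```

>>> step_arm([
  [0.8, 0.15, 0, 0, 0, 0],
  [0, 0, 0, 0, 0, 0],
])

```text
clock: 8.23
position: [0.5797, 0.0048, 0.0385]
ee_rot: [1.935, 2.39, 0.117]
force: [-7.8, -0.9, 5.6]
width: 0.009
gripper_force: 3.5
```

Rack B is home too: force up to 7.8 N with the position stalled. I am drawing the arm clear.

>>> step_arm([
  [-6, -1.25, 0, 0, 0, 0],
  [-15, -3.2, 0, 0, 0, 0],
  [-15, -3.2, 0, 0, 0, 0],
  [-20, -4.2, 15, 0, 0, 0],
  [-20, -4.2, 25, 0, 0, 0],
  [0, 0, 38, 0, 0, 0],
  [0, 0, 38, 0, 0, 0],
  [0, 0, 38, 0, 0, 0],
  [0, 0, 38, 0, 0, 0],
  [-10, -35, 0, 0, 0, 0],
  [-10, -35, 0, 0, 0, 0],
  [-10, -35, 0, 0, 0, 0],
  [-10, -35, 0, 0, 0, 0],
  [-10, -35, 0, 0, 0, 0],
  [-10, -35, 0, 0, 0, 0],
  [-10, -35, 0, 0, 0, 0],
  [0, 0, 0, 0, 0, 0],
  [0, 0, 0, 0, 0, 0],
])

```text
clock: 9.73
position: [0.4343, -0.2584, 0.2306]
ee_rot: [1.939, 2.384, 0.12]
force: [-0.1, 1.1, 0.3]
width: 0.005
gripper_force: 0.0
```

```bash
python3 st.py;python3 caps.py; python3 -c "
import cv2;im=cv2.imread('pics/last.png');cv2.imwrite('pics/fin.png',cv2.resize(im[140:340,170:450],None,fx=2.8,fy=2.8,interpolation=2))"
```

```text
9.7333 [ 0.4343 -0.2584  0.2306] uv 0.37070345229616 -0.34346557775842107 ty [0.974 0.203 0.102] 11.755620261640791 tz [ 0.101  0.018 -0.995] F [-0.07  1.11  0.3 ] 0.005336482021090936 [ 0.84  0.23 -0.43  1.89  0.05  0.96  0.6 ]
0.6854 -0.1166 60
0.6852 -0.0789 61
0.6643 -0.1162 56
0.6642 -0.0788 56
0.6432 -0.1165 58
0.6429 -0.079 56
0.6226 -0.1166 53
0.6222 -0.0785 57
0.6014 -0.1164 55
0.6013 -0.0786 54
```

View pics/fin.png

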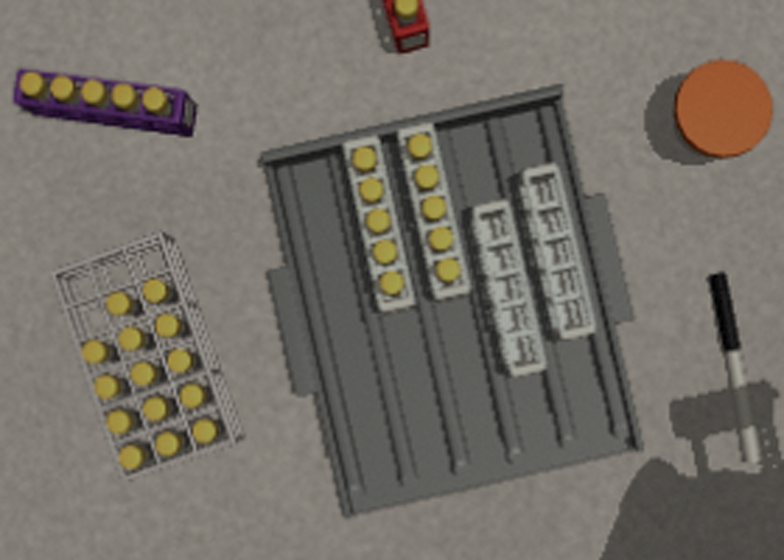

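The picture shows both full racks against the end wall, far ends at (362,140) and (416,128). The empty racks and the bench items are where they were, and the arm is clear.

```bash
python3 -c "
from cell import job;print(job.sign_off())"
```

```text
the job is handed in; nothing more can be done
None
```

I pushed both tube-filled racks home against the tray's end wall and drew the arm clear; the final picture shows the empty racks and bench items in place, and the job is handed in (no verdict was returned).

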